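# Turn the top leaf of the key-blank sample stand

## Robot

A 6-joint arm with a two-finger parallel gripper is mounted at the origin on a cart in front of the work surface, level with it; the furniture and walls round the work are solid. World frame = base frame: x ahead of the robot, y to its left, z up, the work surface at z = 0. Lengths are in m, angles in rad, forces in N, time in s.
With the tool pointing down it reaches from about 0.35 to 0.775 m from the base axis. Payload 5.5 kg.
Tool frame: the origin (TCP) lies midway between the tips of the shut fingers; the grasp point (between the pads) lies 19 mm behind it; z points along the fingers, y is the line along which they close (so a half turn about z gives the same grasp; the last joint's range is limited). The gripper opens to 85 mm and grips with 20 to 120 N. Pads are 22 mm wide; open, the fingers measure 114 mm over their backs; the gripper's body (76 mm by 85 mm) begins 54 mm behind the grasp point. The pads swing forward as they close: fully open they stand 13 mm farther back than shut.
Start: joints at [-1.313, 0.313, 0.046, 1.304, 0, 1.431], TCP at [0.223, -0.53, 0.231] pointing down, gripper open.
Joint ranges: [-2.76, 2.76], [-0.86, 1.69], [-1.03, 1.26], [-2.2, 2.34], [-1.47, 1.5], [-3.14, 3.14]. Speed limits (rad/s): [2.57, 2.57, 3.14, 3.14, 3.14, 3.14].

## Interface

Orientations are given as a unit quaternion [w, x, y, z].
In Python, from workcell import env gives the robot as it stands.
- The arm moves only by the tool move_arm, never from a script. Its argument "targets" is a list of rows, each a list of 3 entries, a list of its own where there are three numbers: the shift along the tool's x, y, z in mm, then the turn, a rotation vector about the tool's x, y, z in units of 10 degrees (1.0 is 10 degrees), then the closure, from -1 (fully open) to 1 (shut). In form: [[[dx, dy, dz], [ax, ay, az], gripper], ...]. A call has 1 to 5 rows; each row is the pose to reach, as a shift and turn from the pose commanded when the call began, along the tool's axes at that moment; what a row does not reach only later rows make up. A row lasts 1/8 s, in which the tool goes at most 62.5 mm and 10.7 degrees, less where a joint would pass 70% of its speed; a pose out of reach is approached as far as the arm can. A call with a gripper value outside its range is refused whole. The fingers move at their own pace and stop on an object; "squeeze" is the grip in N (left out, the last holds). Time passes only in rows, so rows that repeat a pose let the fingers close. It gives the time, the measured TCP pose, the force, the opening and the grip force at its end, in the units of the state.
- env.get_state(): the state, without advancing time (a new reading comes with each control period).
- env.read_camera(name): name is "scene" or "top"; returns a dict with "pixels" (400x640x3 uint8, red, green, blue), "fovy" (degrees; the focal length in pixels is half the picture's height over the tangent of half this angle, whatever the lens; pixels are square), "cx", "cy" (the principal point, pixels), "extrinsics" (4x4, takes a point from world to camera coordinates). Camera axes: x right, y up, looking along -z (the intrinsics and any distortion apply to the point x, -y, -z); pixel columns grow to the right and rows downward; lengths in m; the calibration is good to about 2 mm. A picture is of the moment at which its call begins. There is no depth.
- env.hand_in(): hands the job in; it is judged then, once.
Trained networks look in a picture, given as the dict that the camera call returned (one of the last four; its "shot" number tells which), for a name from the list of things; names that differ only in an ending like _2 or _b are one class to them, and where a whole thing is asked for, a point or a joint stands for the part that bears it (a point fixed in the world has none). Each returns a list of dicts, best first, with "confidence" (0 to 1); they miss things now and then, are a little off and sometimes report something else, mostly with a low value. They report only what shows in the picture. A call takes as long as a camera call.
- env.spot_in(thing, picture): "centre" ([x, y, z] in m, in world coordinates, good to about 4 mm: the middle of the surface that is visible of it).
- env.regions_of(thing, picture): "mask" (400x640 bool, what is visible of it).
- env.landmark_of(thing, picture): "centre" ([x, y, z] in m, in world coordinates, good to about 4 mm: a listed point, or the origin of a listed thing).
The state is a dict: "clock": time; "joint_pos": joint angles; "qvel": joint speeds; "tau": joint torques, N m; "tcp_pos": TCP position; "orientation": TCP orientation; "wrist_force": force on the tool from outside, world axes, zero at the start; "ft_torque": the same for the moment, N m; "finger_gap": finger opening in m; "grip_force": force on a finger pad.
Only numpy, scipy, OpenCV 4.12 (cv2) and the standard library are available. Lean on these libraries where they do the work, as an engineer would, in place of code of your own. Each camera call takes 0.05 s, during which the arm holds its last target. There are 200 camera calls.

## Task

Turn the top grey metal leaf of the key-blank sample stand, the one with a single tab in the middle of its edge, from the right-hand (or nearer) side, where three tabs stick out, over the spine until it lies flat on the other side, so that the leaf beneath shows. Put the fingertips under its overhanging tab and push it up and over, gently and without gripping or flinging it. Leave the lower leaf lying where it is, and do not shift the tools and lock parts lying round the stand.

Things in the scene. Friction and masses are not known exactly. Their poses are not given: they have to be found in the camera images.
- stand: fixed sample stand: wooden box with dark steel top, 156 mm (x, along the spine) by 170 mm (y), 69 mm high; steel spine along x over its middle between end brackets (outer faces x = +-82 mm, 97 mm high). Origin: centre of underside; at yaw 0 x away from the robot, y left; yaw -0.9 to 0.1. Right (-y) of the spine two grey metal leaves lie one above the other; left, one turned earlier, fixed.
- stand_spine (a point): middle of the top leaf's hinge axis, 88 mm above the bench; the axis runs along the stand's x
- top_leaf (a joint): top leaf's hinge, rad: 0 flat on the right, pi/2 upright, pi (stop) flat on the left; starts at 0 to 0.12. Leaf 5 mm thick, about 0.15 kg, 142 mm along the spine, 14 to 93 mm from the axis, key blanks 2.5 mm proud on both faces. Damped hinge: let go below 1.1 rad it sinks back, beyond 2.1 rad it sinks softly flat on the left in 1 to 4 s; between, it may stand. Lifting takes 1 to 2 N at the tab.
- top_leaf_tab (a point): middle of the outer edge of the top leaf's tab, mid-thickness; turns with the leaf, axes as the stand's at joint 0 (tab outward along -y). The tab is a 5 mm plate, 36 mm wide along the spine, 93 to 130 mm from the hinge axis, centred at the stand's x = 0. It overhangs the stand by 45 mm, with about 85 mm of free space from its underside to the bench.
- lower_leaf (a joint): hinge of the leaf beneath, rad: 0 flat on the right; same kind of leaf, 12 mm lower, but with two tabs, one at each end of its edge
- lower_leaf_tab (a point): middle of the outer edge of the lower leaf's nearer tab, centred at the stand's x = -53 mm; its other tab is at x = +53 mm. Both are 36 mm wide and reach as far out as the top leaf's tab, so there are 17 mm gaps between the three tabs seen from above. Leave them alone
- tape_roll_0: loose roll of tape, 66 mm across and 20 mm high, lying flat at the stand's +x end; origin at the centre of its underside
- padlock_0: loose brass padlock, 68x42x16 mm, lying flat at the stand's -x end; origin at the centre of its underside
- brass_key_1: loose key with round plastic head, 31x66x8 mm, lying at the stand's -x end; origin at the centre of its underside
- cylinder_b: loose lock cylinder, 33x62x17 mm, lying at the stand's -x end, by its left corner; origin at the centre of its underside
- cylinder_c: loose lock cylinder, 33x62x17 mm, lying on the stand's -y side beside the lower leaf's farther tab; origin at the centre of its underside

How it is judged:
By the outcome, as a careful person would: the job done as asked, in the order asked, and still so for the second after the job is handed in, with the robot touching nothing.
It also fails if it takes over 45 s, if anything falls off the work surface, if the arm or the gripper's body presses on something with over 40 N, if the wrist force passes 120 N, or if a joint passes its speed limit or range.

## Working session

There is one attempt and no reset: what is moved stays moved. The work goes in short steps, Python scripts to look and compute and a tool call to move; the robot and the scene stay as the last step left them, time stands still between calls to the robot, and variables do not carry over. Pictures are saved under pics/ and viewed, at most 10 in all, crops included, and the job is handed in when it is done.

Besides the shell and the picture viewer there is one more tool, called after ">>>" as name([rows], argument=value, ...), one row to a line, values as JSON. move_arm: Moves the arm, as the interface text tells. Its arguments: {"type":"object","properties":{"targets":{"type":"array","items":{"type":"array"}},"squeeze":{"type":"number"}},"required":["targets"]}

```bash
mkdir -p pics
python3 - <<'E'
from workcell import env
import cv2,numpy as np
s=env.get_state();print(s['clock'],s['tcp_pos'],s['orientation'],s['finger_gap'])
for n in('scene','top'):
    p=env.read_camera(n);cv2.imwrite(f'pics/{n}0.png',p['pixels'][:,:,::-1])
    for t in('stand','stand_spine','top_leaf_tab','lower_leaf_tab','cylinder_c'):
        for d in env.landmark_of(t,p)[:2]:print(n,t,np.round(d['centre'],4),round(d['confidence'],2))
E
```

```text
0.0 [ 0.22260746 -0.52961989  0.23040162] [-9.03870932e-04  9.80289964e-01  1.97562060e-01 -5.42972689e-05] 0.08549314852791096
scene stand [ 0.4443 -0.0997  0.0759] 0.54
scene stand_spine [ 0.5703 -0.026   0.0932] 0.69
scene top_leaf_tab [ 0.4943 -0.1243  0.0877] 0.7
scene lower_leaf_tab [ 0.4465 -0.0968  0.0764] 0.74
scene cylinder_c [0.5219 0.1167 0.0027] 0.81
scene cylinder_c [ 0.5485 -0.1927 -0.0021] 0.49
top stand [ 0.5714 -0.0254 -0.0009] 0.71
top stand_spine [ 0.5687 -0.0196  0.0896] 0.77
top stand_spine [ 0.4374 -0.0144  0.0023] 0.62
top top_leaf_tab [ 0.4899 -0.128   0.0849] 0.68
top lower_leaf_tab [ 0.4525 -0.0981  0.0764] 0.85
top lower_leaf_tab [ 0.5673 -0.0174  0.0898] 0.32
top cylinder_c [ 0.545  -0.1933 -0.0032] 0.82
top cylinder_c [ 0.5241  0.1186 -0.0031] 0.68
```

View pics/scene0.png

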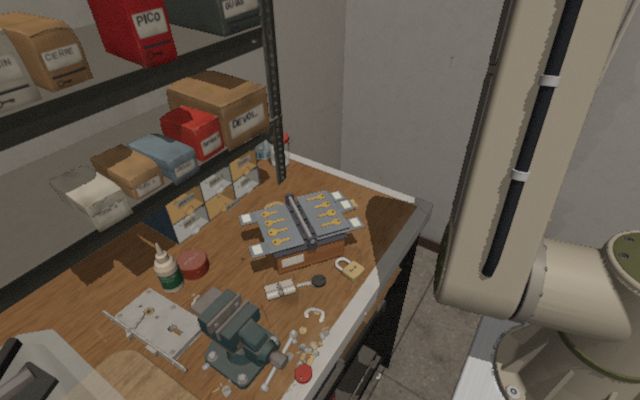

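View pics/top0.png

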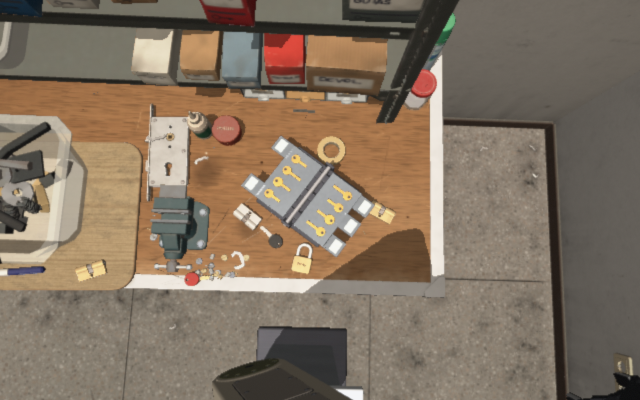

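The stand is at the centre of the top view, with its spine near (318,195). The three tabs are on the lower right, at about (336,246), (350,226) and (364,207), and the middle one is the top leaf's tab. The networks' points agree with this: spine to tab is 129 mm and yaw is about -0.645. I'll approach from outside the tab with the fingers shut and tilted 60°.

```bash
cat > h.py <<'E'
from workcell import env
import numpy as np
from scipy.spatial.transform import Rotation as R
S=np.array([.5695,-.0228]);yaw=-.645
ex=np.array([np.cos(yaw),np.sin(yaw)]);ey=np.array([-ex[1],ex[0]])
def pose(a,b,z,tilt):  # mm in stand frame from spine (z above bench), tilt deg of tool from down toward +y
    p=np.r_[S+(a*ex+b*ey)/1000,z/1000]
    X=np.r_[ey,0];Y=np.r_[ex,0]
    Rm=R.from_matrix(np.c_[X,Y,[0,0,-1.]])*R.from_rotvec([0,np.radians(tilt),0])
    return p,Rm
def rel(*targets):
    s=env.get_state();q=s['orientation'];R0=R.from_quat(np.r_[q[1:],q[0]]);p0=np.array(s['tcp_pos'])
    d=p0[:2]-S;print('now stand',np.round([d@ex*1e3,d@ey*1e3,p0[2]*1e3],1),'z-axis tilt',np.round(np.degrees(np.arccos(-R0.as_matrix()[2,2])),1),'F',np.round(s['wrist_force'],1),'j',np.round(s['joint_pos'],2),'t',s['clock'])
    for t in targets:
        p,Rm=pose(*t);print(t,np.round(R0.inv().apply(p-p0)*1e3).astype(int).tolist(),np.round(np.degrees((R0.inv()*Rm).as_rotvec())/10,2).tolist())
E
python3 -c "
from h import *
rel((0,-200,230,0),(0,-200,150,60))"
```

```text
now stand [  27.9 -613.9  231.3] z-axis tilt 0.0 F [ 0.1  0.4 -0.1] j [-1.31  0.31  0.05  1.3  -0.    1.43] t 0.6
(0, -200, 230, 0) [343, -233, 1] [0.0, 0.0, -3.03]
(0, -200, 150, 60) [343, -233, 81] [1.58, 5.86, -2.74]
```

>>> move_arm([
  [[45,-30,0],[0,0,-0.8],1],
  [[90,-60,0],[0,0,-1.6],1],
  [[135,-90,0],[0,0,-2.4],1],
  [[180,-120,0],[0,0,-3.03],1],
  [[225,-150,0],[0,0,-3.03],1],
])

```text
clock: 1.23
tcp_pos: [0.3729, -0.3033, 0.2316]
orientation: [0.0, 0.894, 0.447, 0.0]
wrist_force: [-0.1, 0.2, 0.2]
finger_gap: -0.0003
grip_force: 0.0
```

```bash
python3 -c "
from h import *
rel((0,-220,180,60))"
```

```text
now stand [  11.5 -342.4  231.6] z-axis tilt 0.1 F [-0.1  0.2  0.2] j [-0.85  0.13 -0.19  1.25  0.    1.36] t 1.225
(0, -220, 180, 60) [122, -11, 52] [0.0, 6.0, 0.01]
```

>>> move_arm([
  [[25,-3,10],[0,1,0],1],
  [[50,-6,20],[0,2,0],1],
  [[75,-11,30],[0,3,0],1],
  [[100,-11,40],[0,4,0],1],
  [[122,-11,52],[0,5,0],1],
])

```text
clock: 1.85
tcp_pos: [0.4373, -0.201, 0.18]
orientation: [-0.188, 0.81, 0.405, 0.38]
wrist_force: [-0.9, -0.5, -0.5]
finger_gap: -0.0002
grip_force: 0.0
```

```bash
python3 -c "
from h import *
rel((0,-190,95,60),(0,-165,75,60))"
```

```text
now stand [   1.5 -221.9  180. ] z-axis tilt 50.2 F [-0.9 -0.5 -0.5] j [-1.08  0.38 -0.31  1.35  0.77  0.95] t 1.85
(0, -190, 95, 60) [-45, -2, 79] [0.01, 0.98, 0.02]
(0, -165, 75, 60) [-44, -2, 111] [0.01, 0.98, 0.02]
```

>>> move_arm([
  [[-12,0,20],[0,0.5,0],1],
  [[-23,-1,40],[0,0.98,0],1],
  [[-34,-2,60],[0,0.98,0],1],
  [[-45,-2,79],[0,0.98,0],1],
  [[-45,-2,79],[0,0.98,0],1],
])

```text
clock: 2.48
tcp_pos: [0.4536, -0.1733, 0.0932]
orientation: [-0.224, 0.775, 0.387, 0.446]
wrist_force: [-1.2, 0.7, 0.5]
finger_gap: -0.0002
grip_force: 0.0
```

Run:
```python
from h import *
import cv2
ims=[]
for n in('scene','top'):
    p=env.read_camera(n)
    im=p['pixels'][:,:,::-1]
    c=im[170:290,220:400] if n=='scene' else im[120:270,230:430]
    ims.append(cv2.resize(c,(400*2,0+int(c.shape[0]*800/c.shape[1])),interpolation=cv2.INTER_CUBIC))
    for t in('stand_spine','top_leaf_tab','lower_leaf_tab'):
        for d in env.landmark_of(t,p)[:1]:
            c=np.array(d['centre']);e=c[:2]-S;print(n,t,np.round([e@ex*1e3,e@ey*1e3,c[2]*1e3],1),round(d['confidence'],2))
im=np.vstack(ims);cv2.imwrite('pics/c1.png',cv2.resize(im,None,fx=600/im.shape[0],fy=600/im.shape[0],interpolation=cv2.INTER_AREA))
rel((0,-110,64,60),(0,-112,62,60))
```

```text
scene stand_spine [ 0.8 -2.2 91.4] 0.96
scene top_leaf_tab [   1.6 -127.7   86.1] 0.85
scene lower_leaf_tab [ -56.3 -131.4   77.6] 0.56
top stand_spine [-3.1  2.  89.6] 0.82
top top_leaf_tab [   0.7 -130.7   85.9] 0.67
top lower_leaf_tab [ -47.5 -128.5   74.2] 0.58
now stand [  -1.  -190.7   94.6] z-axis tilt 59.8 F [ 0.7  0.2 -0.2] j [-1.07  0.58 -0.4   1.22  0.9   0.83] t 2.875
(0, -110, 64, 60) [14, 1, 85] [0.0, 0.02, 0.01]
(0, -112, 62, 60) [11, 1, 84] [0.0, 0.02, 0.01]
```

View pics/c1.png

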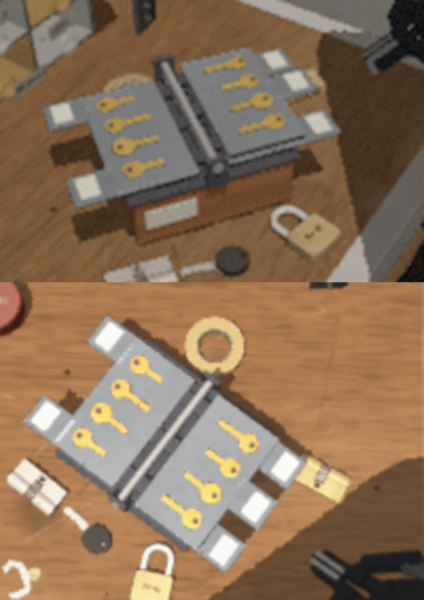

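```bash
python3 -c "
from h import *
rel((0,-165,58,60),(0,-140,52,60),(0,-113,52,60))"
```

```text
now stand [  -1.  -190.7   94.6] z-axis tilt 59.8 F [ 0.7  0.2 -0.2] j [-1.07  0.58 -0.4   1.22  0.9   0.83] t 2.875
(0, -165, 58, 60) [-19, 1, 41] [0.0, 0.02, 0.01]
(0, -140, 52, 60) [-11, 1, 65] [0.0, 0.02, 0.01]
(0, -113, 52, 60) [2, 1, 89] [0.0, 0.02, 0.01]
```

>>> move_arm([
  [[-10,1,20],[0,0,0],1],
  [[-19,1,41],[0,0,0],1],
  [[-11,1,65],[0,0,0],1],
  [[-5,1,77],[0,0,0],1],
  [[2,1,89],[0,0,0],1],
])

```text
clock: 3.5
tcp_pos: [0.5018, -0.112, 0.0511]
orientation: [-0.223, 0.775, 0.388, 0.446]
wrist_force: [0.0, 0.3, -0.1]
finger_gap: -0.0002
grip_force: 0.0
```

```bash
cat >> h.py <<'E'
def arc(q,r,tilt,n=11):
    # TCP for leaf at angle q (rad), finger-axis contact: edge contact offset; TCP radial r, offset below tab plane
    g=tilt-90+np.degrees(q)  # tool direction minus leaf-inward direction, deg (-: pointing away from leaf)
    a=np.radians(-g) # angle finger dips under leaf
    # leaf coords: inward i, normal up m. edge at 130 out, underside -2.5
    s=(130-r+n*np.sin(a))/np.cos(a)
    h=-2.5-s*np.sin(a)-n*np.cos(a)
    o=np.array([-np.cos(q),np.sin(q)]);m=np.array([np.sin(q),np.cos(q)])
    v=r*o+h*m
    return (0,v[0],88+v[1],tilt)
E
python3 -c "
from h import *
rel(*[arc(q,113,t) for q,t in ((0,60),(.1,57),(.2,53),(.3,49),(.4,45))])"
```

```text
now stand [  -0.5 -112.    51.1] z-axis tilt 59.8 F [ 0.   0.3 -0.1] j [-0.92  0.58 -0.51  0.91  0.98  1.06] t 3.5
(0, np.float64(-113.0), np.float64(62.9833395016046), 60) [10, 0, -7] [-0.0, 0.02, 0.0]
(0, np.float64(-114.7954059313432), np.float64(75.76054053332764), 57) [20, 0, -15] [-0.0, -0.28, 0.0]
(0, np.float64(-115.28012975781166), np.float64(88.08958471393653), 53) [30, 0, -21] [-0.0, -0.68, 0.0]
(0, np.float64(-114.46194965998778), np.float64(100.35219382997593), 49) [41, 0, -27] [-0.0, -1.08, 0.0]
(0, np.float64(-112.36180333056213), np.float64(112.41571108342875), 45) [53, 0, -31] [-0.0, -1.48, 0.0]
```

>>> move_arm([
  [[5,0,-3],[0,0,0],1],
  [[10,0,-7],[0,0,0],1],
  [[17,0,-12],[0,-0.2,0],1],
  [[24,0,-17],[0,-0.4,0],1],
  [[30,0,-21],[0,-0.68,0],1],
])

```text
clock: 4.12
tcp_pos: [0.4993, -0.116, 0.0879]
orientation: [-0.199, 0.801, 0.4, 0.398]
wrist_force: [0.0, 0.3, -1.4]
finger_gap: -0.0002
grip_force: 0.5
```

```bash
python3 -c "
from h import *
rel(*[arc(q,113,t) for q,t in ((.28,50),(.36,47),(.44,44),(.52,41),(.6,38))])
p=env.read_camera('scene')
for n in('scene','top'):
  p=env.read_camera(n)
  for t in('top_leaf_tab','lower_leaf_tab'):
        for d in env.landmark_of(t,p)[:1]:
            c=np.array(d['centre']);e=c[:2]-S;print(n,t,np.round([e@ex*1e3,e@ey*1e3,c[2]*1e3],1),round(d['confidence'],2))
"
```

```text
now stand [  -0.  -116.7   87.9] z-axis tilt 52.9 F [ 0.   0.3 -1.4] j [-0.88  0.44 -0.51  0.93  0.89  1.19] t 4.125
(0, np.float64(-114.70414521011114), np.float64(97.99783237067913), 50) [9, 0, -5] [0.0, -0.29, -0.0]
(0, np.float64(-113.29260385722095), np.float64(107.78518791745306), 47) [18, 0, -9] [0.0, -0.59, -0.0]
(0, np.float64(-111.06255673538455), np.float64(117.3843799382617), 44) [27, 0, -13] [0.0, -0.89, -0.0]
(0, np.float64(-108.03616250984096), np.float64(126.72995640095522), 41) [36, 0, -17] [0.0, -1.19, -0.0]
(0, np.float64(-104.24053745554384), np.float64(135.75866710570145), 38) [46, 0, -19] [0.0, -1.49, -0.0]
scene top_leaf_tab [   3.8 -127.5  119. ] 0.9
scene lower_leaf_tab [ -53.3 -131.6   74.7] 0.71
top top_leaf_tab [   2.4 -126.7  113.9] 0.59
top lower_leaf_tab [ -49.3 -132.3   78.1] 0.67
```

The force is -1.4 N and the tab's height has risen to about 116 mm, so the leaf is lifting as expected. The lower leaf hasn't moved. I'll carry on.

>>> move_arm([
  [[9,0,-5],[0,-0.3,0],1],
  [[18,0,-9],[0,-0.6,0],1],
  [[27,0,-13],[0,-0.9,0],1],
  [[36,0,-17],[0,-1.2,0],1],
  [[46,0,-19],[0,-1.5,0],1],
])

```text
clock: 5.1
tcp_pos: [0.5064, -0.1046, 0.135]
orientation: [-0.146, 0.846, 0.422, 0.29]
wrist_force: [-1.3, -0.4, -0.7]
finger_gap: 0.0001
grip_force: 0.6
```

```bash
python3 -c "
from h import *
rel(*[arc(q,111,t) for q,t in ((.69,34),(.78,30),(.87,26),(.96,23),(1.05,20))])
"
```

```text
now stand [  -1.2 -103.3  135. ] z-axis tilt 37.9 F [-1.3 -0.4 -0.7] j [-0.74  0.25 -0.46  0.94  0.66  1.45] t 5.1
(0, np.float64(-98.07564038143038), np.float64(143.54986287541362), 34) [9, 1, -4] [-0.01, -0.39, -0.01]
(0, np.float64(-92.34813561137065), np.float64(152.48142650789012), 30) [19, 1, -7] [-0.01, -0.79, -0.01]
(0, np.float64(-85.81929932671476), np.float64(160.8239306825315), 26) [30, 1, -10] [-0.01, -1.19, -0.01]
(0, np.float64(-78.22822850151307), np.float64(168.73147971542505), 23) [40, 1, -11] [-0.01, -1.49, -0.01]
(0, np.float64(-69.94150029102391), np.float64(175.84539329909464), 20) [51, 1, -12] [-0.01, -1.79, -0.01]
```

>>> move_arm([
  [[9,1,-4],[0,-0.4,0],1],
  [[19,1,-7],[0,-0.8,0],1],
  [[30,1,-10],[0,-1.2,0],1],
  [[40,1,-11],[0,-1.5,0],1],
  [[51,1,-12],[0,-1.8,0],1],
])

```text
clock: 5.72
tcp_pos: [0.5269, -0.0788, 0.1757]
orientation: [-0.078, 0.881, 0.44, 0.154]
wrist_force: [-1.3, -0.3, -0.5]
finger_gap: -0.0002
grip_force: 0.4
```

```bash
python3 -c "
from h import *
rel(*[arc(q,109,t) for q,t in ((1.14,17),(1.23,14),(1.32,11),(1.41,8),(1.5,5))])
"
```

```text
now stand [ -0.4 -70.3 175.7] z-axis tilt 19.9 F [-1.3 -0.3 -0.5] j [-0.5   0.18 -0.31  1.03  0.34  1.73] t 5.725
(0, np.float64(-60.44895181964057), np.float64(180.17891516008177), 17) [11, 0, -1] [-0.02, -0.29, -0.0]
(0, np.float64(-51.11883085321747), np.float64(185.52281191455444), 14) [21, 0, -3] [-0.02, -0.59, -0.0]
(0, np.float64(-41.3449882560633), np.float64(189.92799601651186), 11) [32, 0, -4] [-0.02, -0.89, -0.0]
(0, np.float64(-31.218555290058788), np.float64(193.36091992162548), 8) [43, 0, -3] [-0.02, -1.19, 0.0]
(0, np.float64(-20.832988056078612), np.float64(195.79636405853716), 5) [53, 0, -2] [-0.02, -1.49, 0.0]
```

>>> move_arm([
  [[11,0,-1],[0,-0.3,0],1],
  [[21,0,-3],[0,-0.6,0],1],
  [[32,0,-4],[0,-0.9,0],1],
  [[43,0,-3],[0,-1.2,0],1],
  [[53,0,-2],[0,-1.5,0],1],
])

```text
clock: 6.35
tcp_pos: [0.5565, -0.0396, 0.1955]
orientation: [-0.02, 0.894, 0.446, 0.037]
wrist_force: [0.1, -0.9, -0.4]
finger_gap: -0.0001
grip_force: 0.3
```

Run:
```python
from h import *
import cv2
p=env.read_camera('scene');im=p['pixels'][100:300,180:440,::-1]
cv2.imwrite('pics/c2.png',cv2.resize(im,None,fx=2.5,fy=2.5,interpolation=cv2.INTER_CUBIC))
for t in('top_leaf_tab','lower_leaf_tab'):
  for d in env.landmark_of(t,p)[:1]:
    c=np.array(d['centre']);e=c[:2]-S;print(t,np.round([e@ex*1e3,e@ey*1e3,c[2]*1e3],1),round(d['confidence'],2))
rel(*[arc(q,107,t) for q,t in ((1.6,0),(1.7,-4),(1.8,-8),(1.9,-12),(2.0,-16),(2.1,-20),(2.2,-24),(2.3,-28))])
```

```text
top_leaf_tab [ -3.4  -7.4 220.3] 0.7
lower_leaf_tab [ -55.8 -131.9   75. ] 0.65
now stand [-1.000e-01 -2.040e+01  1.955e+02] z-axis tilt 5.0 F [ 0.3 -0.2  0.2] j [-0.26  0.26 -0.12  1.16  0.08  1.96] t 6.5
(0, np.float64(-9.70299610843621), np.float64(195.32908764778864), 0) [11, 0, 1] [-0.01, -0.5, 0.02]
(0, np.float64(1.7358103243849996), np.float64(195.6738321972347), -4) [22, 0, 2] [-0.01, -0.9, 0.02]
(0, np.float64(13.132339863515318), np.float64(194.80962973744477), -8) [33, 0, 4] [-0.01, -1.3, 0.02]
(0, np.float64(24.361021034736737), np.float64(192.74936793419215), -12) [44, 0, 7] [-0.01, -1.7, 0.02]
(0, np.float64(35.298450497609394), np.float64(189.51866569408043), -16) [55, 0, 11] [-0.01, -2.1, 0.02]
(0, np.float64(45.824652769023594), np.float64(185.15557522330644), -20) [65, 0, 16] [-0.01, -2.5, 0.02]
(0, np.float64(55.82430283763476), np.float64(179.71016105916607), -24) [75, 0, 22] [-0.01, -2.9, 0.02]
(0, np.float64(65.18789956050199), np.float64(173.2439604916904), -28) [83, 0, 30] [-0.01, -3.3, 0.02]
```

View pics/c2.png

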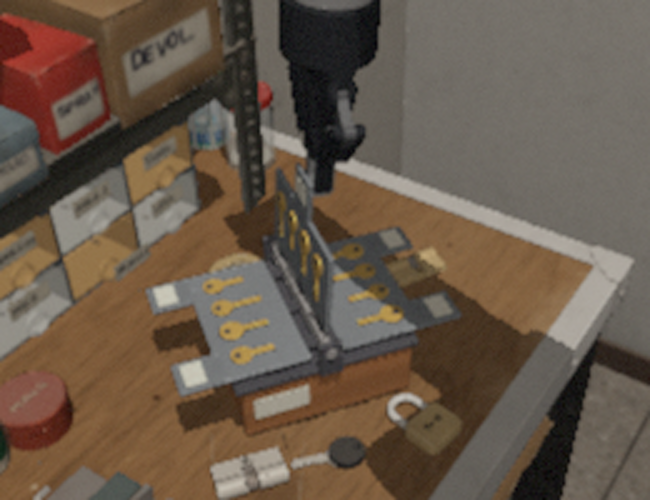

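Run:
```python
from h import *
def tip(q,r):
    return (0,float(-r*np.cos(q)-2.5*np.sin(q)-11),float(88+r*np.sin(q)-2.5*np.cos(q)),0)
rel(*[tip(q,106) for q in np.arange(1.58,2.5,.08)])
```

```text
now stand [-1.000e-01 -2.040e+01  1.955e+02] z-axis tilt 5.0 F [ 0.3 -0.2  0.2] j [-0.26  0.26 -0.12  1.16  0.08  1.96] t 6.5
(0, -12.524318529753167, 194.01851938703848, 0) [8, 0, 2] [-0.01, -0.5, 0.02]
(0, -4.047005779526668, 193.80125647349405, 0) [16, 0, 3] [-0.01, -0.5, 0.02]
(0, 4.385831535513304, 192.90722657644136, 0) [24, 0, 5] [-0.01, -0.5, 0.02]
(0, 12.720252034495289, 191.34214843625045, 0) [33, 0, 7] [-0.01, -0.5, 0.02]
(0, 20.902943868312857, 189.1160332120247, 0) [41, 0, 10] [-0.01, -0.5, 0.02]
(0, 28.881565733526614, 186.24312044434663, 0) [48, 0, 14] [-0.01, -0.5, 0.02]
(0, 36.60508167808594, 182.74178697081223, 0) [56, 0, 18] [-0.01, -0.5, 0.02]
(0, 44.02408755725664, 178.6344293769832, 0) [63, 0, 22] [-0.01, -0.5, 0.02]
(0, 51.09112705155037, 173.94732073466997, 0) [69, 0, 28] [-0.01, -0.5, 0.02]
(0, 57.76099522521962, 168.71044254393186, 0) [76, 0, 34] [-0.01, -0.5, 0.02]
(0, 63.99102768358, 162.9572929537916, 0) [81, 0, 40] [-0.01, -0.5, 0.02]
(0, 69.7413734795394, 156.72467248839774, 0) [86, 0, 47] [-0.01, -0.5, 0.02]
```

>>> move_arm([
  [[8,0,2],[0,-0.25,0],1],
  [[16,0,3],[0,-0.5,0],1],
  [[24,0,5],[0,-0.5,0],1],
  [[33,0,7],[0,-0.5,0],1],
  [[41,0,10],[0,-0.5,0],1],
])

```text
clock: 7.12
tcp_pos: [0.5823, -0.0065, 0.1899]
orientation: [-0.0, 0.895, 0.447, 0.0]
wrist_force: [0.0, 0.1, 0.5]
finger_gap: 0.0001
grip_force: 0.2
```

>>> move_arm([
  [[8,0,3],[0,0,0],1],
  [[16,0,6],[0,0,0],1],
  [[23,0,10],[0,0,0],1],
  [[30,0,15],[0,0,0],1],
  [[37,0,20],[0,0,0],1],
])

```text
clock: 7.75
tcp_pos: [0.6047, 0.0235, 0.1697]
orientation: [0.0, 0.895, 0.447, -0.0]
wrist_force: [0.3, 0.5, -0.2]
finger_gap: -0.0001
grip_force: 0.0
```

Run:
```python
from h import *
p=env.read_camera('scene')
for t in('top_leaf_tab','lower_leaf_tab'):
  for d in env.landmark_of(t,p)[:2]:
    c=np.array(d['centre']);e=c[:2]-S;print(t,np.round([e@ex*1e3,e@ey*1e3,c[2]*1e3],1),round(d['confidence'],2))
rel()
```

```text
top_leaf_tab [ -2.4  86.4 187.8] 0.73
top_leaf_tab [ -53.  -135.2   77.1] 0.64
lower_leaf_tab [ -57.1 -130.9   73.7] 0.61
now stand [1.000e-01 5.780e+01 1.695e+02] z-axis tilt 0.1 F [ 0.3 -0.2 -0.6] j [-0.09  0.39  0.01  1.19 -0.    2.12] t 7.9
```

The leaf is at about 2.28 rad, past the point where it sinks on its own. I'll back the tool away, up and towards -y, and let it settle.

>>> move_arm([
  [[-20,0,-5],[0,0,0],1],
  [[-40,0,-20],[0,0,0],1],
  [[-65,0,-50],[0,0,0],1],
  [[-100,0,-80],[0,0,0],1],
  [[-140,0,-80],[0,0,0],1],
])

```text
clock: 8.52
tcp_pos: [0.5206, -0.0911, 0.2545]
orientation: [0.003, 0.895, 0.447, 0.002]
wrist_force: [0.5, -1.4, -0.3]
finger_gap: 0.0002
grip_force: 0.0
```

>>> move_arm([
  [[-50,0,0],[0,0,0],1],
  [[-100,0,0],[0,0,0],1],
  [[-120,0,0],[0,0,0],1],
  [[-120,0,0],[0,0,0],1],
  [[-120,0,0],[0,0,0],1],
])

```text
clock: 9.15
tcp_pos: [0.4481, -0.1851, 0.2511]
orientation: [0.001, 0.895, 0.447, 0.0]
wrist_force: [0.2, -0.3, -0.2]
finger_gap: -0.0
grip_force: 0.0
```

>>> move_arm([
  [[0,0,0],[0,0,0],1],
  [[0,0,0],[0,0,0],1],
  [[0,0,0],[0,0,0],1],
  [[0,0,0],[0,0,0],1],
  [[0,0,0],[0,0,0],1],
])

```text
clock: 9.78
tcp_pos: [0.4484, -0.1847, 0.2501]
orientation: [-0.0, 0.895, 0.447, -0.0]
wrist_force: [-0.4, -0.2, -0.0]
finger_gap: 0.0001
grip_force: 0.0
```

>>> move_arm([
  [[0,0,0],[0,0,0],1],
  [[0,0,0],[0,0,0],1],
  [[0,0,0],[0,0,0],1],
  [[0,0,0],[0,0,0],1],
  [[0,0,0],[0,0,0],1],
])

```text
clock: 10.4
tcp_pos: [0.4483, -0.1849, 0.2501]
orientation: [0.0, 0.895, 0.447, -0.0]
wrist_force: [0.3, -0.2, 0.2]
finger_gap: 0.0002
grip_force: 0.0
```

>>> move_arm([
  [[0,0,0],[0,0,0],1],
  [[0,0,0],[0,0,0],1],
  [[0,0,0],[0,0,0],1],
  [[0,0,0],[0,0,0],1],
  [[0,0,0],[0,0,0],1],
])

```text
clock: 11.02
tcp_pos: [0.4483, -0.1848, 0.2501]
orientation: [0.0, 0.895, 0.447, -0.0]
wrist_force: [-0.4, -0.3, 0.2]
finger_gap: 0.0001
grip_force: 0.0
```

>>> move_arm([
  [[0,0,0],[0,0,0],1],
  [[0,0,0],[0,0,0],1],
  [[0,0,0],[0,0,0],1],
  [[0,0,0],[0,0,0],1],
  [[0,0,0],[0,0,0],1],
])

```text
clock: 11.65
tcp_pos: [0.4483, -0.1849, 0.2502]
orientation: [0.0, 0.895, 0.447, 0.0]
wrist_force: [-0.2, 0.5, 0.5]
finger_gap: -0.0001
grip_force: 0.0
```

>>> move_arm([
  [[0,0,0],[0,0,0],1],
  [[0,0,0],[0,0,0],1],
  [[0,0,0],[0,0,0],1],
  [[0,0,0],[0,0,0],1],
  [[0,0,0],[0,0,0],1],
])

```text
clock: 12.28
tcp_pos: [0.4483, -0.1849, 0.2501]
orientation: [0.0, 0.895, 0.447, -0.0]
wrist_force: [0.1, -0.7, -0.3]
finger_gap: 0.0002
grip_force: 0.0
```

Run:
```python
from h import *
import cv2
for n in('top','scene'):
  p=env.read_camera(n)
  for t in('top_leaf_tab','lower_leaf_tab'):
   for d in env.landmark_of(t,p)[:2]:
    c=np.array(d['centre']);e=c[:2]-S;print(n,t,np.round([e@ex*1e3,e@ey*1e3,c[2]*1e3],1),round(d['confidence'],2))
rel()
im=p['pixels'][100:300,180:440,::-1]
cv2.imwrite('pics/c3.png',cv2.resize(im,None,fx=2.5,fy=2.5,interpolation=cv2.INTER_CUBIC))
```

```text
top top_leaf_tab [ -7.  125.5  82.8] 0.81
top top_leaf_tab [  82.7 -151.5   -2. ] 0.48
scene top_leaf_tab [ -5.2 131.9  85.6] 0.87
scene lower_leaf_tab [ -54.7 -131.5   74.9] 0.76
now stand [   0.6 -202.4  250.1] z-axis tilt 0.0 F [ 0.3 -0.3 -0.4] j [-0.56  0.13 -0.14  1.3  -0.    1.66] t 12.575
```

View pics/c3.png

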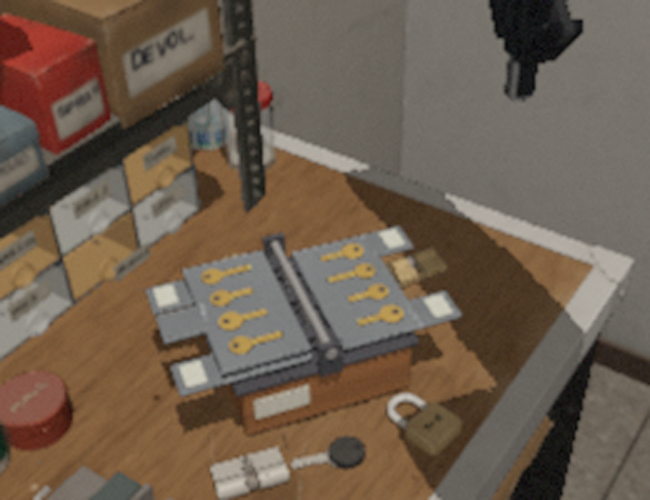

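The top leaf now lies flat on the left, with its middle tab at about (180,322). The lower leaf, with its two tabs, shows on the right. The parts around the stand have not moved, and the arm is clear.

```bash
python3 -c "
from workcell import env
print(env.hand_in())"
```

```text
the job is handed in; nothing more can be done
None
```

The top leaf is turned over the spine and lies flat on the left, the lower leaf and the parts round the stand look unmoved, and I handed the job in at about 12.6 s with the arm clear.

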